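Find the rattling tin for the order

ROBOT

A 6-joint arm with a two-finger parallel gripper is mounted at the origin on the work surface. World frame = base frame: x ahead of the robot, y to its left, z up, the work surface at z = 0. Lengths are in m, angles in rad, forces in N, time in s.
With the tool pointing down it reaches from about 0.425 to 0.925 m from the base axis. Payload 12.5 kg.
Tool frame: the origin (TCP) lies midway between the tips of the shut fingers; the grasp point (between the pads) lies 19 mm behind it; x points along the fingers, y is the direction in which the jaws open and shut, and the axes are right-handed (so a half turn about x gives the same grasp; the last joint's range is limited). The gripper opens to 85 mm and grips with 20 to 120 N. Pads are 22 mm wide; open, the fingers measure 114 mm over their backs; the gripper's body (76 mm by 85 mm) begins 54 mm behind the grasp point. The pads swing forward as they close: fully open they stand 13 mm farther back than shut.
Start: joints at [-1.44, 0.491, 1.559, -0, 1.092, -0.106], TCP at [0.147, -0.608, 0.209] pointing down, gripper open.
Joint ranges: [-3.1, 3.1], [-0.84, 2.19], [0.05, 2.79], [-1.13, 4.28], [0.06, 2.93], [-2.69, 2.69]. Speed limits (rad/s): [2.22, 2.22, 2.79, 3.14, 3.14, 3.14].

INTERFACE

Orientations are given as a 3x3 rotation matrix whose columns are the frame's x, y, z axes.
In Python, from station import ctrl gives the robot as it stands.
- The arm moves only by the tool arm_command, never from a script. Its argument "motion" is text: rows parted by semicolons, each of 5 numbers parted by spaces: the opening in per cent of the stroke, from 0 (shut) to 100 (fully open), then the shift along the world's x, y, z in m, then the turn about the world's z in degrees. A call has 1 to 5 rows; each row shifts and turns the commanded pose from where the row before left it; what a row does not reach is not made up. A row lasts 1/10 s, in which the tool goes at most 50 mm and 8.59 degrees, less where a joint would pass 70% of its speed; a pose out of reach is approached as far as the arm can. A call is refused whole if a number of a shift passes 0.05 or a number of a turn 8.59, either way. A call with a gripper value outside its range is refused whole. The fingers move at their own pace and stop on an object; "newtons" is the grip in N (left out, the last holds). Time passes only in rows, so rows that do not move let the fingers close. It gives the time, the measured TCP pose, the force and the opening at its end, in the units of the state.
- ctrl.sense(): the state, without advancing time (a new reading comes with each control period).
- ctrl.grab_frame(name): name is "side" or "top"; returns the picture (384x512x3 uint8, blue, green, red); there is no depth.
- ctrl.camera_model(name): a dict with "mtx" (3x3 intrinsics, pixels), "R" (3x3) and "t" (3): a world point X has camera coordinates R X + t. Camera axes: x right, y down, z forward; pixel columns grow to the right and rows downward; lengths in m; the calibration is good to about 2 mm. A picture is of the moment at which its call begins. camera_model takes no time and is no camera call.
- ctrl.job_done(): hands the job in, once; it reports no verdict.
The state is a dict: "t": time; "q": joint angles; "qvel": joint speeds; "joint_torque": joint torques, N m; "tool_pos": TCP position; "orientation": TCP orientation; "force": force on the tool from outside, world axes, zero at the start; "moment": the same for the moment, N m; "width": finger opening in m.
Only numpy, scipy, OpenCV 4.12 (cv2) and the standard library are available. Lean on these libraries where they do the work, as an engineer would, in place of code of your own. Each camera call takes 0.05 s, during which the arm holds its last target.

TASK

The buckle drawer of the small wooden chest has been loaded: push it fully shut first. The order still needs its steel ball: lift and shake the red-lidded sealed tins to find the one it rattles in, standing each silent tin you have tried back upright on the green cutting mat and leaving everything else on the bench where it is. Hold the rattling tin out forward, level and still, well clear above the middle of the dark wooden order tray, and finish while still holding it there.

Things in the scene. Friction and masses are not known exactly. Their poses are not given: they have to be found in the camera images.
- chest: small light-wood chest, fixed, 200 deep (its x) x 220 wide (its y) x 110 mm tall; origin at the centre of its underside; +x points from its front into it. Two drawers one above the other with brass bar handles; the top one stands open towards -x of the chest and shows buckles
- chest_drawer0 (a joint): how far the top drawer is out, m: 0 = fully shut, grows as it slides out along the chest's -x; starts 0.05 to 0.10; slides with light friction and stays where it is left
- chest_drawer0_handle (a point): middle of the brass bar handle of the top drawer, a bar about 110 mm long and 11 mm thick along the chest's y, 35 mm in front of the drawer's face; moves with the drawer. Pushing the bar along the chest's +x shuts the drawer
- tin_1_center (a point): one of 3 alike sealed tins, red lid, 120 (its x) x 56 (its y) x 50 mm, 0.2-0.85 kg (weight is no guide), on the mat. Point: its centre, 25 mm up; z up. One of the 3, any, has a loose 190 g steel ball, 36 mm wide, inside (78 mm of play along x): it knocks the ends when shaken, rolls to the low end when tipped 0.2 rad or more, tends to stay where it is when level; the other 2 are packed firm
- tin_2_center (a point): one of 3 alike sealed tins, red lid, 120 (its x) x 56 (its y) x 50 mm, 0.2-0.85 kg (weight is no guide), on the mat. Point: its centre, 25 mm up; z up. One of the 3, any, has a loose 190 g steel ball, 36 mm wide, inside (78 mm of play along x): it knocks the ends when shaken, rolls to the low end when tipped 0.2 rad or more, tends to stay where it is when level; the other 2 are packed firm
- tin_3_center (a point): one of 3 alike sealed tins, red lid, 120 (its x) x 56 (its y) x 50 mm, 0.2-0.85 kg (weight is no guide), on the mat. Point: its centre, 25 mm up; z up. One of the 3, any, has a loose 190 g steel ball, 36 mm wide, inside (78 mm of play along x): it knocks the ends when shaken, rolls to the low end when tipped 0.2 rad or more, tends to stay where it is when level; the other 2 are packed firm
- mat: green cutting mat fixed on the bench, 300 (x) x 600 (y) x 3 mm thick, origin at the centre of its underside
- tray: shallow open dark-wood order tray, fixed at the far side, 120 (x) x 170 (y) x 25 mm high, 6 mm walls, a card and a buckle in it; origin at the centre of its underside
- spool: white thread spool, 44 mm across, 50 mm tall, standing on the mat; bystander
- jar: amber jar with brass cap, 60 mm across, 75 mm tall; bystander
- mallet: wooden-headed mallet lying on the bench; bystander
- awl: wooden-handled awl, 150 mm long, lying on the bench; bystander
- mug: blue mug, 80 mm across, 90 mm tall; bystander
- tape: cardboard-brown ring of tape, 90 mm across, 25 mm high, lying flat; bystander

How it is judged:
By the outcome, as a careful person would: the job done as asked, in the order asked, and still so for the second after the job is handed in, while the arm keeps its last pose, push and grip.
It also fails if it takes over 72 s, if anything falls off the work surface, if the arm or the gripper's body presses on something with over 40 N, if the wrist force passes 120 N, or if a joint passes its speed limit or range.

## Working session

There is one attempt and no reset: what is moved stays moved. The work goes in short steps, Python scripts to look and compute and a tool call to move; the robot and the scene stay as the last step left them, time stands still between calls to the robot, and variables do not carry over. Pictures are saved under pics/ and viewed, and the job is handed in when it is done.

Besides the shell and the picture viewer there is one more tool, called after "Emit:" as a command line: name --argument value ..., lists and objects as JSON in quotes. arm_command: Moves the arm, as the interface text tells. Its arguments: {"type":"object","properties":{"motion":{"type":"string"},"newtons":{"type":"number"}},"required":["motion"]}

```bash
ls; mkdir -p pics
python3 - <<'E'
from station import ctrl
import cv2,numpy as np
np.set_printoptions(precision=4,suppress=True)
for n in("side","top"):
    cv2.imwrite(f"pics/{n}0.png",ctrl.grab_frame(n)); m=ctrl.camera_model(n); print(n,m["mtx"],m["R"],m["t"],-m["R"].T@m["t"])
s=ctrl.sense();print(s)
E
```

```text
pics
side [[383.02     0.     255.9272]
 [  0.     383.02   190.3474]
 [  0.       0.       1.    ]] [[-0.9936 -0.1122 -0.0137]
 [-0.0772  0.7622 -0.6427]
 [ 0.0825 -0.6375 -0.766 ]] [0.4866 0.0679 1.3542] [0.377  0.8662 1.0875]
top [[471.5554   0.     258.4076]
 [  0.     471.5554 188.9225]
 [  0.       0.       1.    ]] [[ 0.0032 -1.      0.    ]
 [-0.9929 -0.0032 -0.1186]
 [ 0.1186  0.0004 -0.9929]] [0.0172 0.5085 1.6724] [0.3064 0.0182 1.7209]
{'t': 0.1, 'q': array([-1.4396,  0.4915,  1.5594, -0.    ,  1.0917, -0.1056]), 'qvel': array([-0.0011, -0.0004, -0.0002, -0.0007, -0.0018,  0.0018]), 'joint_torque': array([  0.004 , -61.9445, -26.2026,  -0.0001,   0.0029,   0.    ]), 'tool_pos': array([ 0.1466, -0.6073,  0.2084]), 'orientation': array([[-0.0001,  0.2346, -0.9721],
       [ 0.0011, -0.9721, -0.2346],
       [-1.    , -0.0011, -0.0001]]), 'force': array([-0.2233, -0.4378,  0.734 ]), 'moment': array([ 0.0367,  0.0027, -0.016 ]), 'width': 0.08556026384093013}
```

View pics/side0.png

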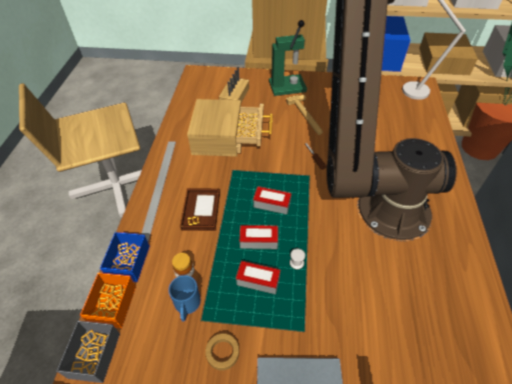

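View pics/top0.png

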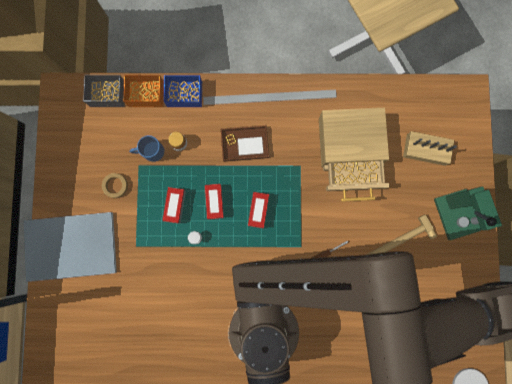

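The top view shows the chest near (355,135) with the handle at (358,198), tins near (174,205), (214,202) and (259,210), the tray near (246,143), and the spool at (194,238). Next I'll enlarge it to measure.

```bash
cat > h.py <<'E'
from station import ctrl
import cv2,numpy as np
np.set_printoptions(precision=4,suppress=True)
def bp(n,uv,z):
    m=ctrl.camera_model(n); K,R,t=m["mtx"],m["R"],m["t"]
    c=-R.T@t; d=R.T@np.linalg.inv(K)@np.array([uv[0],uv[1],1.]); return (c+d*(z-c[2])/d[2])
def pj(n,X):
    m=ctrl.camera_model(n); p=m["mtx"]@(m["R"]@np.array(X)+m["t"]); return p[:2]/p[2]
def rects(im,mask):
    c,_=cv2.findContours(mask,cv2.RETR_EXTERNAL,cv2.CHAIN_APPROX_NONE)
    return [cv2.minAreaRect(k) for k in c if cv2.contourArea(k)>150]
def red(im):
    b,g,r=[im[...,i].astype(int) for i in range(3)]
    return ((r>120)&(g<70)&(b<80)).astype(np.uint8)*255
def tins(n,im,z=.053):
    c,_=cv2.findContours(red(im),cv2.RETR_EXTERNAL,cv2.CHAIN_APPROX_NONE)
    o=[]
    for k in c:
        if cv2.contourArea(k)<120: continue
        P=np.array([bp(n,p[0],z)[:2] for p in k],np.float32)
        (ctr,wh,_)=cv2.minAreaRect(P); bx=cv2.boxPoints(cv2.minAreaRect(P))
        e=[bx[1]-bx[0],bx[2]-bx[1]]; e=max(e,key=np.linalg.norm)
        o.append((np.array(ctr),np.array(wh),np.degrees(np.arctan2(e[1],e[0]))%180))
    return o
E
python3 - <<'E'
from h import *
im=cv2.imread("pics/top0.png")
for n in("top","side"):
    for o in tins(n,cv2.imread(f"pics/{n}0.png")): print(n,*o)
c=im[90:250,120:270];cv2.imwrite("pics/c1.png",cv2.resize(c,None,fx=5,fy=3.7*5/3.7*.75,interpolation=cv2.INTER_CUBIC)[:600])
c=im[100:215,305:405];cv2.imwrite("pics/c2.png",cv2.resize(c,None,fx=5,fy=5,interpolation=cv2.INTER_CUBIC))
c=cv2.imread("pics/side0.png")[60:170,170:330];cv2.imwrite("pics/c3.png",cv2.resize(c,None,fx=5,fy=5,interpolation=cv2.INTER_CUBIC))
E
```

```text
top [0.4322 0.02  ] [0.0554 0.1208] 170.85611
top [0.4489 0.3228] [0.0558 0.1189] 172.08777
top [0.4617 0.1779] [0.12  0.055] 5.007246
side [0.4466 0.3277] [0.0606 0.1214] 171.49742
side [0.46   0.1842] [0.1206 0.0577] 5.8999734
side [0.4305 0.0269] [0.0632 0.1212] 171.59813
```

View pics/c2.png

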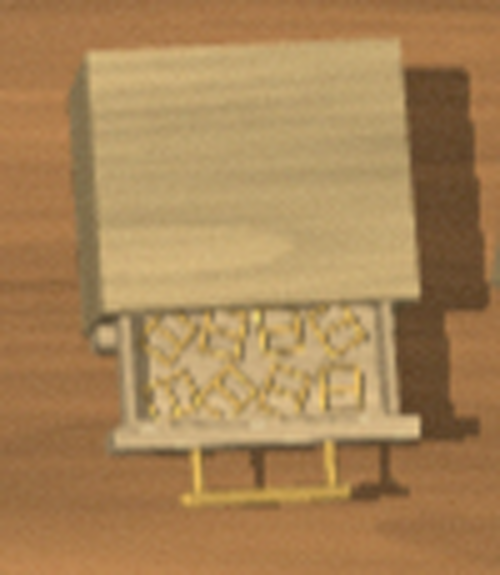

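View pics/c3.png

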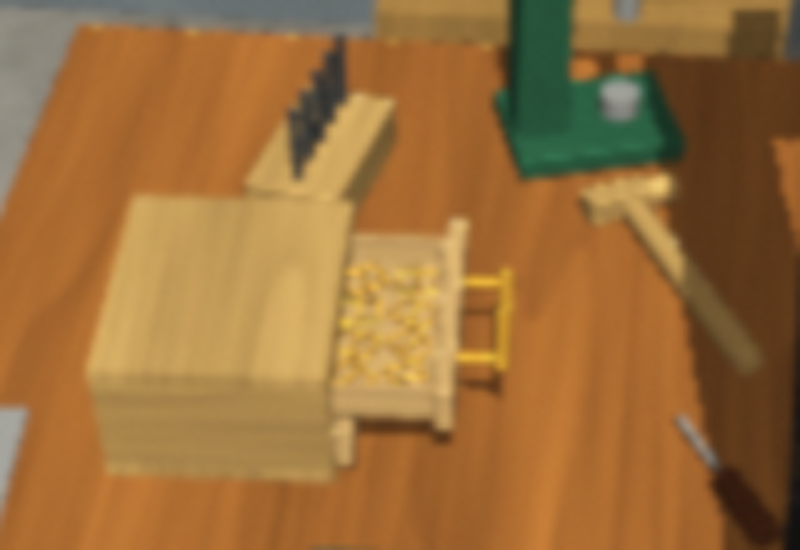

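View pics/c1.png

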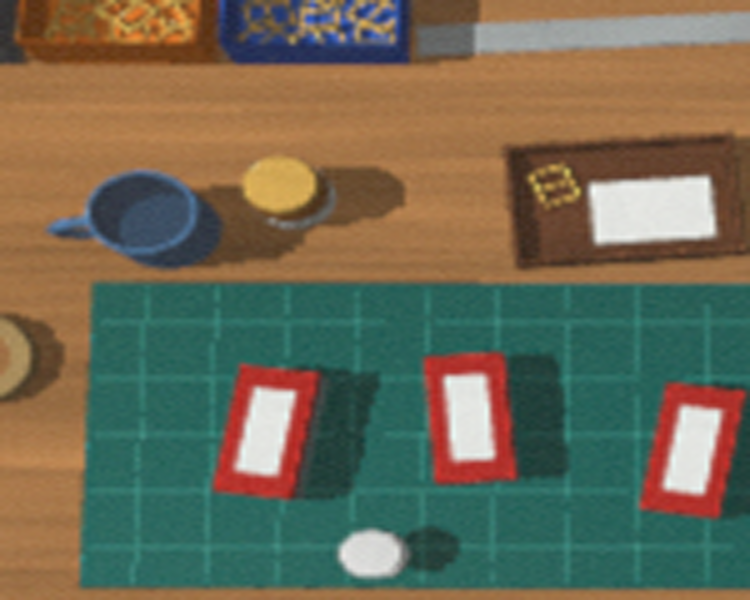

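Run:
```python
from h import *
def tri(a,b):
    P=[ctrl.camera_model(n)["mtx"]@np.c_[ctrl.camera_model(n)["R"],ctrl.camera_model(n)["t"]] for n in("top","side")]
    X=cv2.triangulatePoints(P[0],P[1],np.array(a,float).T,np.array(b,float).T); return (X[:3]/X[3]).T
print("handle",tri([(341.6,199.7),(375,197.9)],[(271.4,133.6),(271.4,114)]))
for p in[(108,308),(420,298),(400,40),(88,52)]: print("chest",bp("top",(305+p[0]/5,100+p[1]/5),.11))
for z in(.07,.08,.09):
  print("h",z,bp("top",(341.6,199.7),z),bp("top",(375,197.9),z),bp("side",(271.2,124),z))
# tray corners outer rim c1: fx=5, fy=3.75
for p in[(505,147),(520,268),(735,135)]: print("tray",bp("top",(120+p[0]/5,90+p[1]/3.75),.025))
im=cv2.imread("pics/top0.png");c=im[115:170,210:285];cv2.imwrite("pics/c4.png",cv2.resize(c,None,fx=8,fy=8,interpolation=cv2.INTER_CUBIC))
print("spool top",bp("top",(194,237),.053)," jar",bp("top",(176,139),.075))
```

```text
handle [[ 0.4628 -0.2728  0.0754]
 [ 0.4707 -0.3893  0.0783]]
chest [ 0.595  -0.2171  0.11  ]
chest [ 0.6027 -0.4335  0.11  ]
chest [ 0.7866 -0.4249  0.11  ]
chest [ 0.7772 -0.2056  0.11  ]
h 0.07 [ 0.4664 -0.2738  0.07  ] [ 0.4732 -0.3914  0.07  ] [ 0.4644 -0.3359  0.07  ]
h 0.08 [ 0.4655 -0.2721  0.08  ] [ 0.4722 -0.3889  0.08  ] [ 0.4635 -0.3241  0.08  ]
h 0.09 [ 0.4645 -0.2703  0.09  ] [ 0.4712 -0.3865  0.09  ] [ 0.4626 -0.3123  0.09  ]
tray [0.7298 0.1571 0.025 ]
tray [0.6095 0.1447 0.025 ]
tray [ 0.7424 -0.012   0.025 ]
spool top [0.3346 0.2449 0.053 ]  jar [0.6811 0.3128 0.075 ]
```

View pics/c4.png

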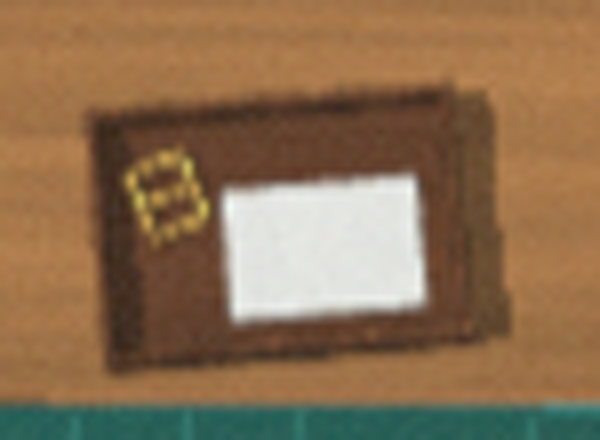

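Emit:
arm_command --motion "0 0.028 0.028 0 -2.8; 0 0.028 0.028 0 -2.8; 0 0.028 0.028 0 -2.8; 0 0.028 0.028 0 -2.8; 0 0.028 0.028 0 0" --newtons 60

```text
t: 0.6
tool_pos: [0.2874, -0.4663, 0.2087]
orientation: [[-0.0, 0.039, -0.999], [0.0, -0.999, -0.039], [-1.0, -0.0, 0.0]]
force: [0.7, -1.1, 0.0]
width: 0.0123
```

Emit:
arm_command --motion "0 0.028 0.028 0 0; 0 0.028 0.028 0 0; 0 0.028 0.028 0 0; 0 0.027 0.026 0 0; 0 0.02 0.026 0 0"

```text
t: 1.1
tool_pos: [0.4189, -0.3302, 0.2087]
orientation: [[-0.0, 0.042, -0.999], [0.0, -0.999, -0.042], [-1.0, -0.0, 0.0]]
force: [-1.0, -0.4, 1.0]
width: -0.0002
```

Emit:
arm_command --motion "0 0 0 -0.04 0; 0 0 0 -0.04 0; 0 0 0 -0.04 0; 0 0 0 -0.023 0; 0 0 0 0 0"

```text
t: 1.6
tool_pos: [0.4165, -0.3304, 0.0631]
orientation: [[-0.004, 0.041, -0.999], [0.004, -0.999, -0.041], [-1.0, -0.004, 0.004]]
force: [1.2, -0.6, 0.1]
width: -0.0001
```

Run:
```python
from h import *
for n in("side","top"):
    im=ctrl.grab_frame(n); p=pj(n,[.46,-.33,.08]).astype(int); c=im[max(p[1]-55,0):p[1]+55,p[0]-70:p[0]+70]
    cv2.imwrite(f"pics/{n}1.png",cv2.resize(c,None,fx=5,fy=5,interpolation=cv2.INTER_CUBIC))
print(ctrl.sense()["tool_pos"])
```

```text
[ 0.4178 -0.3317  0.0663]
```

View pics/side1.png

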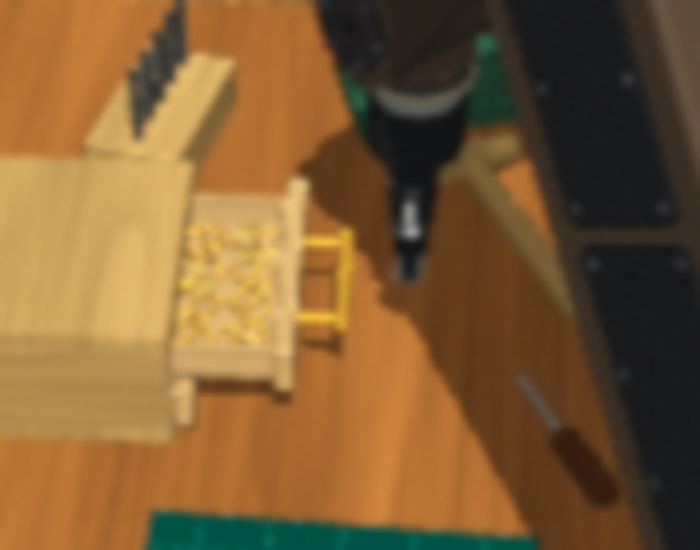

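The shut fingers stand just on the robot side of the handle bar, about 10 px in front of it at (410,270) in the crop. Next, the push.

Emit:
arm_command --motion "0 0.015 0.0006 0 0; 0 0.012 0.0005 0 0; 0 0.012 0.0005 0 0; 0 0.012 0.0005 0 0; 0 0.012 0.0005 0 0"

```text
t: 2.2
tool_pos: [0.482, -0.3289, 0.0662]
orientation: [[0.0, 0.042, -0.999], [-0.0, -0.999, -0.042], [-1.0, 0.0, -0.0]]
force: [-0.2, -0.2, -0.0]
width: 0.0
```

Emit:
arm_command --motion "0 0.012 0.0005 0 0; 0 0.012 0.0005 0 0; 0 0.01 0.0004 0 0; 0 0.008 0.0003 0 0; 0 0.004 0.0002 0 0"

```text
t: 2.7
tool_pos: [0.5274, -0.327, 0.0658]
orientation: [[0.0, 0.042, -0.999], [-0.0, -0.999, -0.042], [-1.0, 0.0, -0.0]]
force: [-1.1, 0.3, 0.5]
width: -0.0001
```

Emit:
arm_command --motion "0 0.003 0.0001 0 0; 0 0.003 0.0001 0 0; 0 0 0 0 0"

```text
t: 3.0
tool_pos: [0.5329, -0.327, 0.0659]
orientation: [[0.0, 0.041, -0.999], [-0.0, -0.999, -0.041], [-1.0, 0.0, -0.0]]
force: [-0.1, -0.1, 0.5]
width: 0.0003
```

Run:
```python
from h import *
for n in("side",):
    im=ctrl.grab_frame(n); p=pj(n,[.5,-.33,.08]).astype(int); c=im[max(p[1]-55,0):p[1]+55,p[0]-70:p[0]+70]
    cv2.imwrite(f"pics/{n}2.png",cv2.resize(c,None,fx=5,fy=5,interpolation=cv2.INTER_CUBIC))
```

```text
(no output)
```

View pics/side2.png

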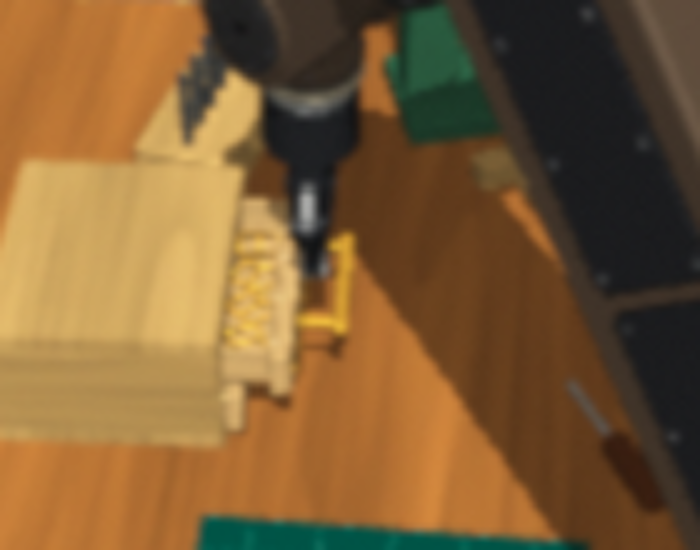

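The finger tips appear at (315,270), between the bar (345,285) and the drawer face, so they seem to have slipped over the bar. I'll check more closely with both cameras.

Run:
```python
from h import *
T=ctrl.sense()["tool_pos"]
for n in("side","top"):
    im=ctrl.grab_frame(n); p=pj(n,[.5,-.33,.08]).astype(int); x0,y0=p[0]-50,max(p[1]-37,0); c=im[y0:y0+75,x0:x0+100]
    c=cv2.resize(c,None,fx=8,fy=8,interpolation=cv2.INTER_CUBIC)
    q=(pj(n,T)-[x0,y0]+.5)*8; cv2.circle(c,tuple(q.astype(int)),4,(255,0,255),-1)
    print(n,x0,y0)
    cv2.imwrite(f"pics/{n}3.png",c)
```

```text
side 212 85
top 307 152
```

View pics/side3.png

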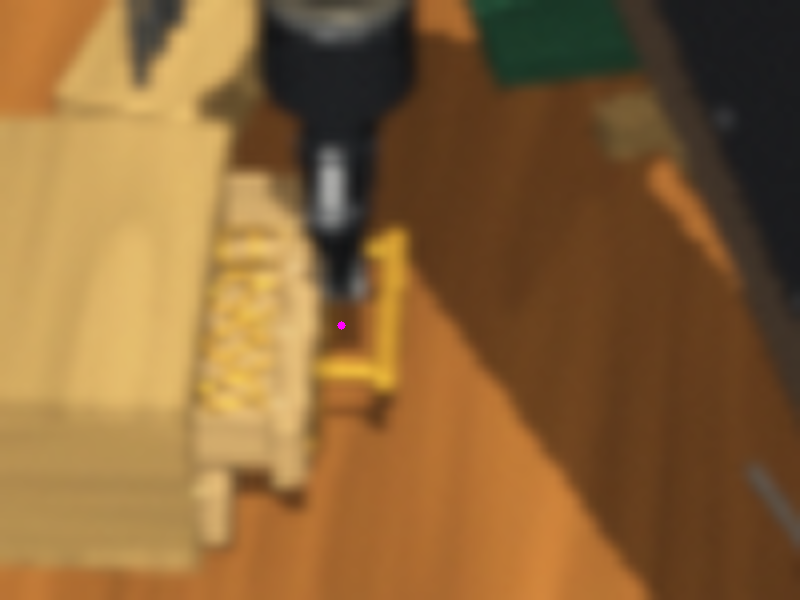

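View pics/top3.png

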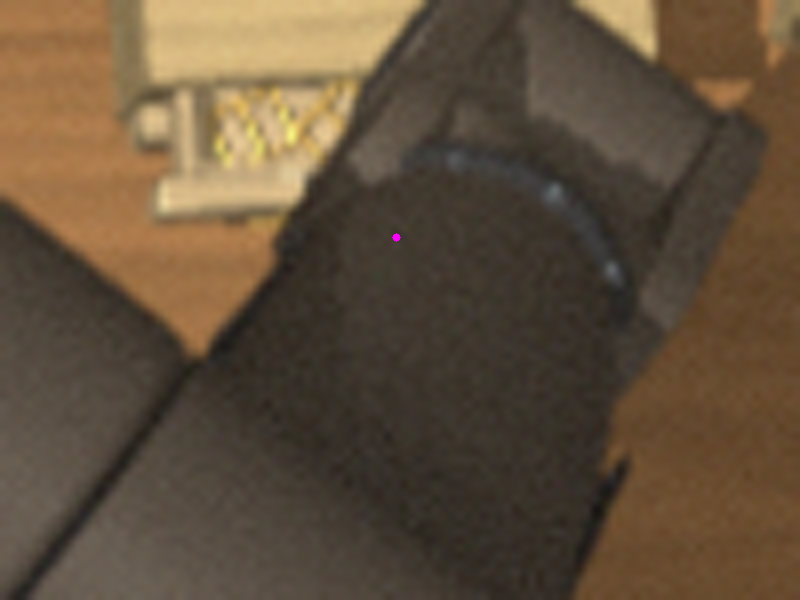

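The bar has moved about 10 px (roughly 38 mm) with the drawer. The fingers slipped over the bar and now push the drawer face, which shuts it just as well, so I'll continue gently and watch the force.

Emit:
arm_command --motion "0 0.008 0.0003 0 0; 0 0.008 0.0003 0 0; 0 0.008 0.0003 0 0; 0 0.006 0.0003 0 0; 0 0.002 0 0 0"

```text
t: 3.65
tool_pos: [0.5655, -0.3256, 0.0659]
orientation: [[0.0, 0.042, -0.999], [-0.0, -0.999, -0.042], [-1.0, 0.0, -0.0]]
force: [-0.6, 0.2, 0.3]
width: -0.0003
```

Emit:
arm_command --motion "0 0.003 0 0 0; 0 0 0 0 0"

```text
t: 3.85
tool_pos: [0.568, -0.3257, 0.0659]
orientation: [[0.0, 0.041, -0.999], [-0.0, -0.999, -0.041], [-1.0, 0.0, -0.0]]
force: [0.5, 0.4, 0.4]
width: -0.0004
```

Emit:
arm_command --motion "0 0.003 0 0 0; 0 0 0 0 0"

```text
t: 4.05
tool_pos: [0.5709, -0.3257, 0.066]
orientation: [[0.0, 0.041, -0.999], [-0.0, -0.999, -0.041], [-1.0, 0.0, -0.0]]
force: [0.3, -0.1, -0.6]
width: -0.0001
```

Run:
```python
from h import *
T=ctrl.sense()["tool_pos"]
for n in("side",):
    im=ctrl.grab_frame(n); p=pj(n,[.5,-.33,.08]).astype(int); x0,y0=p[0]-70,max(p[1]-37,0); c=im[y0:y0+75,x0:x0+100]
    c=cv2.resize(c,None,fx=8,fy=8,interpolation=cv2.INTER_CUBIC)
    q=(pj(n,T)-[x0,y0]+.5)*8; cv2.circle(c,tuple(q.astype(int)),4,(255,0,255),-1)
    cv2.imwrite(f"pics/{n}4.png",c)
```

```text
(no output)
```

View pics/side4.png

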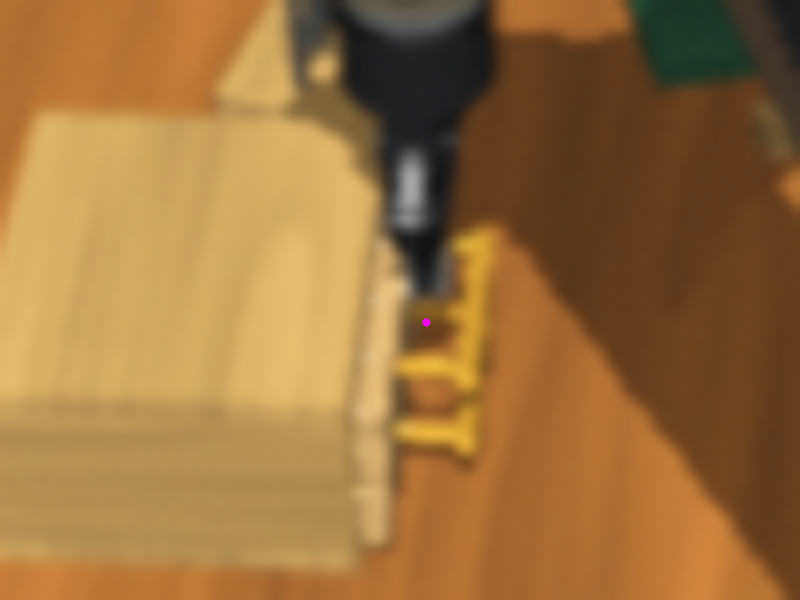

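The top drawer's face is now almost flush with the lower one. I'll push on until there is resistance.

Emit:
arm_command --motion "0 0.003 0 0 0; 0 0 0 0 0"

```text
t: 4.3
tool_pos: [0.5725, -0.3256, 0.0658]
orientation: [[-0.003, 0.041, -0.999], [0.001, -0.999, -0.041], [-1.0, -0.001, 0.003]]
force: [-7.2, -0.7, 2.9]
width: 0.0005
```

Emit:
arm_command --motion "0 0.003 0 0 0; 0 0 0 0 0"

```text
t: 4.5
tool_pos: [0.5726, -0.3255, 0.0658]
orientation: [[-0.009, 0.042, -0.999], [0.002, -0.999, -0.042], [-1.0, -0.003, 0.009]]
force: [-25.6, -1.1, 11.1]
width: 0.0004
```

Firm stop at -25 N. Back off and rise straight out.

Emit:
arm_command --motion "0 -0.007 0 0 0; 0 0 0 0 0; 0 0 0 0.02 0; 0 0 0 0.04 0; 0 0 0 0.04 0"

```text
t: 5.0
tool_pos: [0.5699, -0.3255, 0.1667]
orientation: [[-0.0, 0.041, -0.999], [0.0, -0.999, -0.041], [-1.0, -0.001, 0.0]]
force: [0.4, -1.0, 1.6]
width: -0.0001
```

Emit:
arm_command --motion "30 -0.02 0.04 0.02 0; 60 -0.02 0.045 0 0; 100 -0.02 0.045 0 0; 100 -0.02 0.045 0 0; 100 0 0.045 0 0"

```text
t: 5.5
tool_pos: [0.488, -0.104, 0.1864]
orientation: [[0.0, 0.041, -0.999], [-0.0, -0.999, -0.041], [-1.0, 0.0, -0.0]]
force: [1.0, 0.1, 0.5]
width: 0.072
```

Run:
```python
from h import *
s=ctrl.sense();print(s["tool_pos"],s["force"],s["moment"])
for n in("side","top"):
    im=ctrl.grab_frame(n); p=pj(n,[.55,-.33,.08]).astype(int); x0,y0=p[0]-50,max(p[1]-37,0); c=im[y0:y0+75,x0:x0+100]
    cv2.imwrite(f"pics/{n}5.png",cv2.resize(c,None,fx=6,fy=6,interpolation=cv2.INTER_CUBIC))
a=cv2.imread("pics/side5.png");b=cv2.imread("pics/top5.png");cv2.imwrite("pics/both5.png",cv2.resize(np.vstack([a,b]),None,fx=.65,fy=.65))
print(bp("top",(245.3,143.5),.02))
```

```text
[ 0.488  -0.104   0.1864] [1.0321 0.0736 0.4999] [ 0.0022 -0.0315  0.003 ]
[0.6776 0.0676 0.02  ]
```

View pics/both5.png

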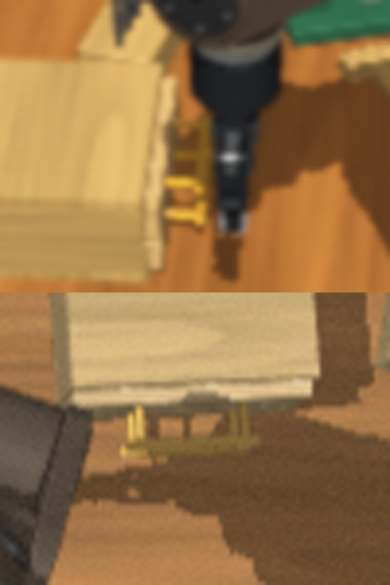

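The drawer face is flush and both handles line up, so the drawer is shut. Next is the nearest tin, at about (0.432, 0.020).

Emit:
arm_command --motion "100 -0.014 0.031 0 -2.8; 100 -0.014 0.031 0 -2.8; 100 -0.014 0.031 0 -2.8; 100 -0.014 0.031 0 -2.8; 100 0 0 0 0"

```text
t: 6.1
tool_pos: [0.4327, 0.0205, 0.1862]
orientation: [[0.0, -0.153, -0.988], [0.0, -0.988, 0.153], [-1.0, -0.0, -0.0]]
force: [-0.2, -0.7, -0.4]
width: 0.0856
```

Emit:
arm_command --motion "100 0 0 -0.03 0; 100 0 0 -0.03 0; 100 0 0 -0.03 0; 100 0 0 0 0"

```text
t: 6.5
tool_pos: [0.433, 0.0179, 0.0936]
orientation: [[-0.005, -0.154, -0.988], [0.0, -0.988, 0.154], [-1.0, 0.0, 0.005]]
force: [-0.6, 0.9, 0.7]
width: 0.0857
```

Run:
```python
from h import *
s=ctrl.sense();T=s["tool_pos"];print(T,s["orientation"],s["width"])
for n in("side",):
    im=ctrl.grab_frame(n); p=pj(n,[.43,.02,.08]).astype(int); x0,y0=p[0]-50,max(p[1]-37,0); c=im[y0:y0+75,x0:x0+100]
    c=cv2.resize(c,None,fx=8,fy=8,interpolation=cv2.INTER_CUBIC)
    q=(pj(n,T)-[x0,y0]+.5)*8; cv2.circle(c,tuple(q.astype(int)),4,(255,0,255),-1)
    cv2.imwrite(f"pics/{n}6.png",c)
```

```text
[0.433  0.0179 0.0936] [[-0.0045 -0.1536 -0.9881]
 [ 0.0004 -0.9881  0.1536]
 [-1.      0.0003  0.0045]] 0.08570198026880653
```

View pics/side6.png

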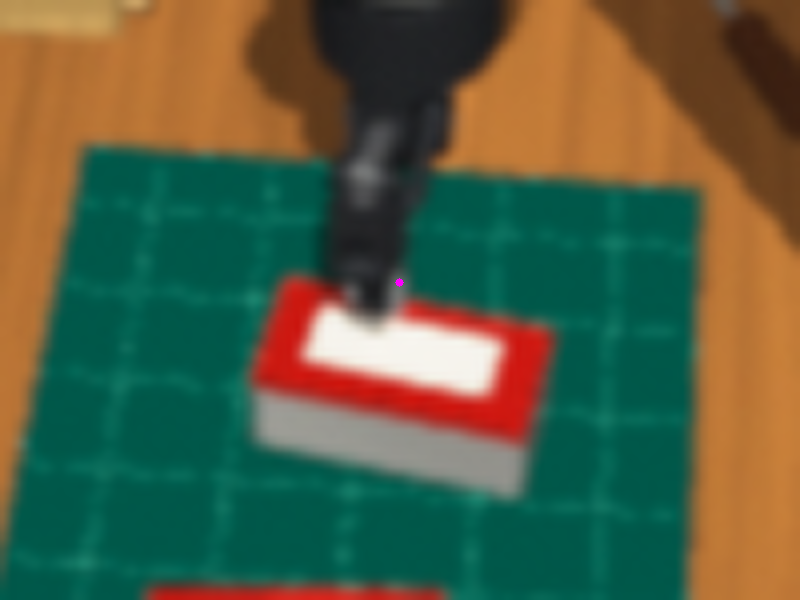

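Run:
```python
from h import *
p=pj("side",[.43,.02,.08]).astype(int); o=p-[50,37]
for z in(.094,.107,.12,.13):
  print(z,(pj("side",[.433+.05*.154,.0179+.05*.988,z])-o+.5)*8)
```

```text
0.094 [371.1881 370.1663]
0.107 [371.5117 350.4051]
0.12 [371.8405 330.3306]
0.13 [372.097  314.6706]
```

Visible fingertips sit about 18 mm short of the nominal TCP, which explains the slip over the bar. I'll descend to a TCP height of about 4 mm, watching the force.

Emit:
arm_command --motion "100 0 0 -0.03 0; 100 0 0 -0.03 0; 100 0 0 -0.02 0; 100 0 0 -0.012 0; 100 0 0 0 0"

```text
t: 7.05
tool_pos: [0.4344, 0.018, 0.004]
orientation: [[-0.0, -0.154, -0.988], [-0.0, -0.988, 0.154], [-1.0, 0.0, 0.0]]
force: [-0.1, 0.3, 0.9]
width: 0.0854
```

Run:
```python
from h import *
s=ctrl.sense();T=s["tool_pos"];print(T,s["force"],s["moment"])
for n in("side",):
    im=ctrl.grab_frame(n); p=pj(n,[.43,.02,.08]).astype(int); x0,y0=p[0]-50,max(p[1]-37,0); c=im[y0:y0+75,x0:x0+100]
    c=cv2.resize(c,None,fx=8,fy=8,interpolation=cv2.INTER_CUBIC)
    cv2.imwrite(f"pics/{n}7.png",c)
```

```text
[0.4344 0.018  0.004 ] [-0.0573  0.2826  0.9244] [-0.0177 -0.0042 -0.0341]
```

View pics/side7.png

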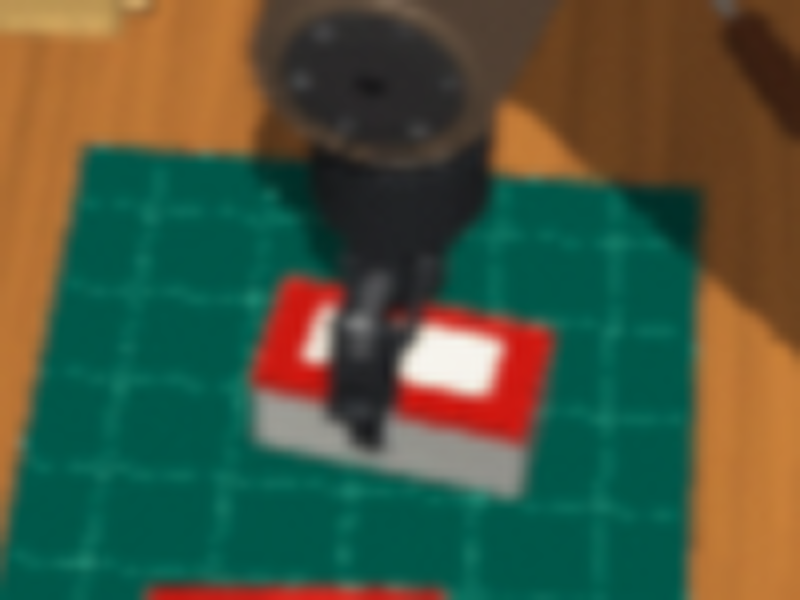

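Pads straddle the tin at mid-height. I'll centre slightly and grip.

Emit:
arm_command --motion "100 -0.004 0 0 0; 50 0 0 0 0; 0 0 0 0 0; 0 0 0 0 0; 0 0 0 0 0" --newtons 90

```text
t: 7.6
tool_pos: [0.4301, 0.0183, 0.0051]
orientation: [[0.002, -0.153, -0.988], [-0.0, -0.988, 0.153], [-1.0, 0.0, -0.002]]
force: [-1.9, 1.0, 17.3]
width: 0.0545
```

Emit:
arm_command --motion "0 0 0 0 0; 0 0 0 0.015 0; 0 0 0 0.03 0; 0 0 0 0.03 0; 0 0 0 0.03 0"

```text
t: 8.1
tool_pos: [0.4292, 0.0184, 0.1101]
orientation: [[-0.001, -0.153, -0.988], [-0.0, -0.988, 0.153], [-1.0, 0.0, 0.001]]
force: [0.8, -0.4, -4.9]
width: 0.0544
```

Run:
```python
from h import *
s=ctrl.sense();T=s["tool_pos"];print(T,s["force"],s["moment"],s["width"])
```

```text
[0.4292 0.0184 0.1101] [ 0.837  -0.4219 -4.8732] [-0.0319 -0.0477 -0.0114] 0.05443934959582494
```

Emit:
arm_command --motion "0 0 0 0.04 0; 0 0 0 0.04 0; 0 0.049 -0.0076 0 0; 0 0.049 -0.0076 0 0; 0 0 0 0 0"

```text
t: 8.6
tool_pos: [0.5321, 0.0022, 0.1891]
orientation: [[0.004, -0.154, -0.988], [-0.001, -0.988, 0.154], [-1.0, 0.0, -0.004]]
force: [0.1, 0.4, -4.9]
width: 0.0539
```

Emit:
arm_command --motion "0 0 0 0 0; 0 0 0 0 0; 0 0 0 0 0"

```text
t: 8.9
tool_pos: [0.5266, 0.0033, 0.1889]
orientation: [[-0.001, -0.153, -0.988], [0.0, -0.988, 0.153], [-1.0, 0.0, 0.001]]
force: [-0.3, -1.1, -4.6]
width: 0.0539
```

```bash
cat > m.py <<'E'
from h import *
s=ctrl.sense();R=s["orientation"];print(s["t"],s["tool_pos"],"F",s["force"],"M",s["moment"],"Mtool",R.T@s["moment"],s["width"],"tq",s["joint_torque"])
E
python3 m.py
```

```text
8.9 [0.5266 0.0033 0.1889] F [-0.307  -1.1058 -4.6235] M [0.0197 0.096  0.0257] Mtool [-0.0257 -0.0979 -0.0047] 0.05391079906632528 tq [ -0.0807 -53.1162 -24.8821   0.0015  -0.0846   0.0001]
```

Emit:
arm_command --motion "0 -0.049 0.0076 0 0; 0 -0.049 0.0076 0 0; 0 0 0 0 0; 0 0 0 0 0; 0 0 0 0 0"

```text
t: 9.4
tool_pos: [0.4304, 0.0182, 0.1894]
orientation: [[0.002, -0.154, -0.988], [-0.0, -0.988, 0.154], [-1.0, 0.0, -0.002]]
force: [1.0, -0.4, -4.7]
width: 0.0543
```

```bash
python3 m.py
```

```text
9.4 [0.4304 0.0182 0.1894] F [ 0.9721 -0.3739 -4.6609] M [-0.0071 -0.0821  0.0073] Mtool [-0.0073  0.0823 -0.0057] 0.05433685590150025 tq [  0.1122 -42.5597 -22.4815   0.0078   0.051    0.0006]
```

Emit:
arm_command --motion "0 0.049 -0.0076 0 0; 0 0.049 -0.0076 0 0; 0 0 0 0 0; 0 0 0 0 0; 0 0 0 0 0"

```text
t: 9.9
tool_pos: [0.5272, 0.0032, 0.1885]
orientation: [[-0.001, -0.154, -0.988], [0.0, -0.988, 0.154], [-1.0, 0.0, 0.001]]
force: [-0.5, 0.1, -4.9]
width: 0.054
```

```bash
python3 m.py
```

```text
9.9 [0.5272 0.0032 0.1885] F [-0.4975  0.1442 -4.9388] M [ 0.0494  0.1278 -0.0038] Mtool [ 0.0038 -0.1339 -0.0292] 0.05397664485434857 tq [ -0.2381 -52.6233 -25.3866  -0.0017  -0.1265  -0.0002]
```

The wrist moment flips sign (about +0.11 to -0.08 N m), as a ball changing ends would. To rule out a pose effect, I'll measure again at the same place with the opposite final jerk.

Emit:
arm_command --motion "0 0.049 -0.0076 0 0; 0 0.049 -0.0076 0 0; 0 -0.049 0.0076 0 0; 0 -0.049 0.0076 0 0; 0 0 0 0 0"

```text
t: 10.4
tool_pos: [0.5208, 0.0044, 0.1875]
orientation: [[-0.008, -0.153, -0.988], [0.001, -0.988, 0.153], [-1.0, 0.0, 0.008]]
force: [-0.7, 0.3, -3.8]
width: 0.0545
```

Emit:
arm_command --motion "0 0 0 0 0; 0 0 0 0 0"

```text
t: 10.6
tool_pos: [0.5282, 0.0031, 0.1896]
orientation: [[0.002, -0.153, -0.988], [-0.0, -0.988, 0.153], [-1.0, 0.0, -0.002]]
force: [0.2, -0.1, -4.9]
width: 0.0546
```

```bash
python3 m.py
```

```text
10.6 [0.5282 0.0031 0.1896] F [ 0.174  -0.1421 -4.8724] M [-0.0159 -0.0576  0.0503] Mtool [-0.0503  0.0594  0.0068] 0.054644478046378876 tq [  0.1907 -53.8936 -23.9326   0.013    0.1429  -0.0003]
```

Emit:
arm_command --motion "0 0 0 0 0"

```text
t: 10.7
tool_pos: [0.5284, 0.003, 0.1893]
orientation: [[0.001, -0.154, -0.988], [-0.0, -0.988, 0.154], [-1.0, 0.0, -0.001]]
force: [0.1, -0.4, -5.4]
width: 0.0541
```

```bash
python3 m.py
```

```text
10.7 [0.5284 0.003  0.1893] F [ 0.1427 -0.3539 -5.434 ] M [-0.0156 -0.0793  0.0366] Mtool [-0.0366  0.0808  0.0031] 0.05406098199001325 tq [  0.0872 -53.9225 -24.5774   0.0098   0.0766  -0.0002]
```

Emit:
arm_command --motion "0 -0.049 0.0076 0 0; 0 -0.049 0.0076 0 0; 0 0.049 -0.0076 0 0; 0 0.049 -0.0076 0 0; 0 0 0 0 0"

```text
t: 11.2
tool_pos: [0.5329, 0.002, 0.1891]
orientation: [[0.005, -0.154, -0.988], [-0.001, -0.988, 0.154], [-1.0, 0.0, -0.005]]
force: [0.7, 0.4, -4.6]
width: 0.0544
```

Emit:
arm_command --motion "0 0 0 0 0; 0 0 0 0 0"

```text
t: 11.4
tool_pos: [0.5272, 0.0032, 0.1887]
orientation: [[-0.001, -0.154, -0.988], [0.0, -0.988, 0.154], [-1.0, 0.0, 0.001]]
force: [-0.0, 0.4, -5.0]
width: 0.0545
```

```bash
python3 m.py
```

```text
11.4 [0.5272 0.0032 0.1887] F [-0.008   0.4382 -4.9905] M [0.0358 0.0931 0.0233] Mtool [-0.0233 -0.0975 -0.021 ] 0.054456925377758064 tq [ -0.1925 -52.9431 -25.4777   0.0001  -0.151    0.0004]
```

Emit:
arm_command --motion "0 0 0 0 0"

```text
t: 11.5
tool_pos: [0.5271, 0.0032, 0.189]
orientation: [[-0.0, -0.153, -0.988], [-0.0, -0.988, 0.153], [-1.0, 0.0, 0.0]]
force: [-0.5, -0.7, -4.6]
width: 0.0547
```

```bash
python3 m.py
```

```text
11.5 [0.5271 0.0032 0.189 ] F [-0.5012 -0.6709 -4.6497] M [ 0.0243  0.0413 -0.0202] Mtool [ 0.0202 -0.0445 -0.0177] 0.0546553838658137 tq [ -0.0893 -53.1482 -24.9617   0.003   -0.0844   0.0003]
```

Residual sway may be confusing this, so I'll settle for longer and then sample.

Emit:
arm_command --motion "0 0 0 0 0; 0 0 0 0 0; 0 0 0 0 0; 0 0 0 0 0; 0 0 0 0 0"

```text
t: 12.0
tool_pos: [0.5276, 0.0031, 0.189]
orientation: [[0.0, -0.153, -0.988], [-0.0, -0.988, 0.153], [-1.0, 0.0, -0.0]]
force: [0.4, 0.3, -5.1]
width: 0.0542
```

```bash
cat > ms.py <<'E'
from h import *
M=[];Q=[]
for i in range(8):
    ctrl.grab_frame("top"); s=ctrl.sense(); M.append(s["orientation"].T@s["moment"]);Q.append(s["joint_torque"][4])
M=np.array(M);print(s["t"],s["tool_pos"],"Mtool mean",M.mean(0),"sd",M.std(0),"ty",M[:,1],"t5",np.array(Q))
E
python3 ms.py
```

```text
12.4 [0.5276 0.0031 0.1889] Mtool mean [ 0.0079 -0.0905 -0.0056] sd [0.0255 0.0247 0.0321] ty [-0.0523 -0.0853 -0.0505 -0.1102 -0.1085 -0.0926 -0.1041 -0.1203] t5 [-0.0754 -0.0754 -0.0754 -0.0755 -0.0756 -0.0756 -0.0759 -0.0758]
```

Emit:
arm_command --motion "0 0.049 -0.0076 0 0; 0 0.049 -0.0076 0 0; 0 -0.049 0.0076 0 0; 0 -0.049 0.0076 0 0; 0 0 0 0 0"

```text
t: 12.9
tool_pos: [0.5215, 0.0042, 0.1872]
orientation: [[-0.008, -0.153, -0.988], [0.001, -0.988, 0.153], [-1.0, 0.0, 0.008]]
force: [0.3, 0.7, -4.0]
width: 0.0541
```

Emit:
arm_command --motion "0 0 0 0 0; 0 0 0 0 0; 0 0 0 0 0; 0 0 0 0 0; 0 0 0 0 0"

```text
t: 13.4
tool_pos: [0.528, 0.003, 0.1889]
orientation: [[0.0, -0.154, -0.988], [-0.0, -0.988, 0.154], [-1.0, 0.0, -0.0]]
force: [-0.6, -0.6, -5.0]
width: 0.0545
```

```bash
python3 ms.py
```

```text
13.8 [0.5277 0.0031 0.1889] Mtool mean [0.0155 0.0807 0.0127] sd [0.0487 0.0163 0.0294] ty [0.107  0.0887 0.0562 0.096  0.0778 0.0888 0.0653 0.0661] t5 [0.0632 0.0643 0.0651 0.0655 0.066  0.0664 0.0665 0.0667]
```

Settled reading: joint-5 torque shifts by 0.142 N m, matching the 0.145 expected for a 190 g ball over 78 mm. This tin holds the ball, so I'll carry it smoothly over the tray.

Emit:
arm_command --motion "0 0.01 0.005 0.005 0; 0 0.02 0.008 0.01 0; 0 0.025 0.011 0.01 0; 0 0.025 0.011 0.005 0; 0 0.025 0.011 0 0"

```text
t: 14.3
tool_pos: [0.6346, 0.05, 0.2202]
orientation: [[0.002, -0.154, -0.988], [-0.0, -0.988, 0.154], [-1.0, -0.0, -0.002]]
force: [0.3, 0.1, -5.2]
width: 0.0544
```

Emit:
arm_command --motion "0 0.02 0.008 0 0; 0 0.015 0.007 0 0; 0 0.008 0.004 0 0; 0 0.004 0.002 0 0; 0 0 0 0 0"

```text
t: 14.8
tool_pos: [0.6797, 0.0704, 0.2188]
orientation: [[-0.0, -0.153, -0.988], [-0.0, -0.988, 0.153], [-1.0, 0.0, 0.0]]
force: [0.4, -0.2, -4.5]
width: 0.0544
```

Emit:
arm_command --motion "0 0 0 0 0; 0 0 0 0 0; 0 0 0 0 0; 0 0 0 0 0; 0 0 0 0 0"

```text
t: 15.3
tool_pos: [0.6796, 0.07, 0.219]
orientation: [[0.0, -0.154, -0.988], [-0.0, -0.988, 0.154], [-1.0, 0.0, -0.0]]
force: [-0.4, -0.1, -4.7]
width: 0.0542
```

```bash
python3 m.py
python3 - <<'E'
from h import *
for n in("side","top"): cv2.imwrite(f"pics/{n}9.png",ctrl.grab_frame(n))
a=cv2.imread("pics/side9.png");b=cv2.imread("pics/top9.png");cv2.imwrite("pics/both9.png",cv2.resize(np.vstack([a,b]),None,fx=.78,fy=.78))
print(tins("side",a,.24)); print(tins("top",b))
E
```

```text
15.3 [0.6796 0.07   0.219 ] F [-0.4452 -0.119  -4.7456] M [-0.0228 -0.0458  0.0053] Mtool [-0.0053  0.0487  0.0155] 0.05419868993684183 tq [ -0.0247 -71.4849 -29.3042   0.0141   0.0288  -0.0004]
[(array([0.7334, 0.5258]), array([0.019 , 0.1145]), np.float32(90.39392)), (array([0.8101, 0.5189]), array([0.0943, 0.0257]), np.float32(89.57491)), (array([0.4339, 0.424 ]), array([0.0501, 0.1007]), np.float32(171.7836)), (array([0.4452, 0.3058]), array([0.0989, 0.0505]), np.float32(5.943506)), (array([0.6575, 0.0538]), array([0.066, 0.069]), np.float32(170.21257))]
[]
```

View pics/both9.png

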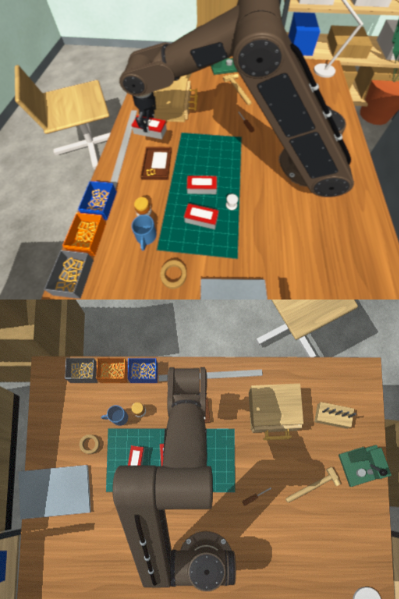

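The side view shows the tin held over the tray, with the other tins and the bystanders where they were. A quick zoom will check that the tin is level.

Run:
```python
from h import *
a=cv2.imread("pics/side9.png"); C=pj("side",[.68,.07,.245]); x0,y0=int(C[0]-50),int(C[1]-37)
c=cv2.resize(a[y0:y0+75,x0:x0+100],None,fx=7,fy=7,interpolation=cv2.INTER_CUBIC)
ux=np.array([.988,-.154]);uy=np.array([.154,.988])
for z in(.269,.219):
  P=[pj("side",[*(np.array([.682,.072])+i*.06*ux+j*.028*uy),z]) for i,j in((1,1),(1,-1),(-1,-1),(-1,1))]
  cv2.polylines(c,[((np.array(P)-[x0,y0]+.5)*7).astype(int)],True,(255,0,255),1)
cv2.imwrite("pics/z9.png",c)
```

```text
(no output)
```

View pics/z9.png

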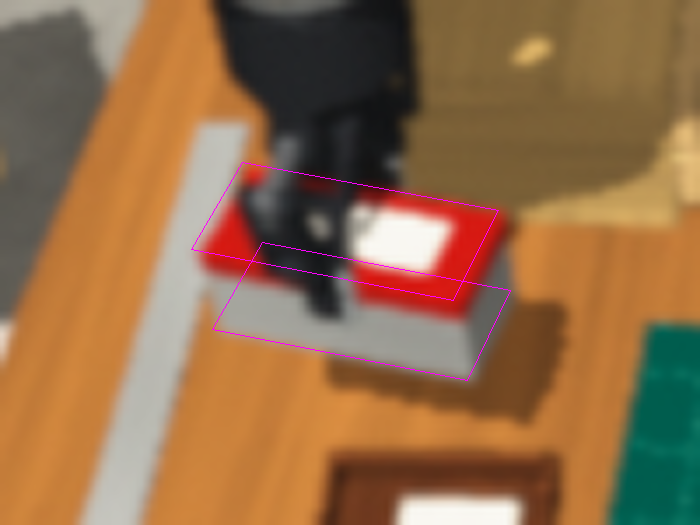

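The tin is level (its edges run parallel to the predicted outline), centred over the tray to within about 1 cm and roughly 0.19 m above it. Handing in.

```bash
python3 -c "
from station import ctrl
print(ctrl.sense()['qvel']);print(ctrl.job_done())"
```

```text
[ 0.00064236 -0.00010773 -0.0011802   0.00137701 -0.0007453  -0.00123625]
the job is handed in; nothing more can be done
None
```

I pushed the buckle drawer shut, found the ball in the first tin I tried, and handed the job in at about 15 s while holding that tin over the order tray.

- **Drawer:** I pushed until it met a firm stop at about 26 N. The pictures afterwards show its face flush with the lower drawer. The fingers slipped over the bar handle, so part or all of the push was on the drawer face rather than the bar. The fingertips looked about 18 mm short of the stated tool point.
- **Finding the ball:** I lifted and shook the tin nearest the chest. Jerking it one way and then the other shifted the settled joint-5 torque by 0.142 N m, and back again. The ball changing ends should give about 0.145. I did not touch the other two tins.
- **Final hold:** The tin is still and level, with its edges parallel to the predicted outline. It is centred over the tray to within about 1 cm, roughly 0.19 m above it, and the two other tins and the bystanders look undisturbed.
- **Disagreements:** The overlay puts the tin a few mm towards the robot and slightly lower than predicted. While closing on the tin there was a brief upward force of about 17 N, probably fingertips touching the mat.

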